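# Turn the bulb tester's dimmer fully off

## Robot

A 6-joint arm with a two-finger parallel gripper is mounted at the origin on the work surface. World frame = base frame: x ahead of the robot, y to its left, z up, the work surface at z = 0. Lengths are in m, angles in degrees, forces in N, time in s.
With the tool pointing down it reaches from about 0.375 to 0.925 m from the base axis. Payload 5.7 kg.
Tool frame: the origin (TCP) lies at the centre of the arm's flange, where the gripper is bolted on; the fingertips stand 182 mm ahead of it and the grasp point (between the pads) lies 163 mm ahead of it; z points along the fingers, y is the line along which they close (so a half turn about z gives the same grasp; the last joint's range is limited). The gripper opens to 88 mm and grips with 3 to 60 N. Pads are 20 mm wide; open, the fingers measure 115 mm over their backs; the gripper's body (75 mm by 178 mm) begins 61 mm behind the grasp point.
Start: joints at [-74.261, 20.558, 86.54, -0, 72.909, -6.595], TCP at [0.228, -0.555, 0.405] pointing down, gripper open.
Joint ranges: [-170.27, 170.27], [-57.76, 135], [12.27, 136.19], [-55.21, 235.2], [11.17, 155.16], [-170.74, 170.74]. Speed limits (degrees/s): [136.94, 136.94, 180, 180, 180, 180].

## Interface

Orientations are given as [roll, pitch, yaw] about the fixed x, y, z axes, in that order (R = Rz(yaw) Ry(pitch) Rx(roll)).
In Python, from cell import env gives the robot as it stands.
- The arm moves only by the tool carry_out, never from a script. Its argument "plan" is a list of rows, each an object of numbers: "gripper": the closure, from 0 (fully open) to 1 (shut); "x", "y", "z": the shift along the tool's x, y, z in mm; "yaw": the turn about the tool's z in degrees. A call has 1 to 8 rows; each row is the pose to reach, as a shift and turn from the pose commanded when the call began, along the tool's axes at that moment; what a row does not reach only later rows make up. A row lasts 1/8 s, in which the tool goes at most 62.5 mm and 10.7 degrees, less where a joint would pass 70% of its speed; a pose out of reach is approached as far as the arm can. A call with a gripper value outside its range is refused whole. The fingers move at their own pace and stop on an object; the grip force is fixed at half the most. Time passes only in rows, so rows that repeat a pose let the fingers close. It gives the time, the measured TCP pose, the force, the opening and the grip force at its end, in the units of the state.
- env.observe(): the state, without advancing time (a new reading comes with each control period).
- env.get_image(name): name is "side" or "top"; returns a dict with "image" (384x512x3 uint8, blue, green, red), "fx", "fy", "cx", "cy" (pixels), "extrinsics" (4x4, takes a point from camera to world coordinates). Camera axes: x right, y down, z forward; pixel columns grow to the right and rows downward; lengths in m; the calibration is good to about 2 mm. A picture is of the moment at which its call begins. There is no depth.
- env.finish_job(): hands the job in; it is judged then, once.
The state is a dict: "time": time; "joints": joint angles; "joint_velocities": joint speeds; "effort": joint torques, N m; "eef_pos": TCP position; "orientation": TCP orientation; "contact_force": force on the tool from outside, world axes, zero at the start; "ft_torque": the same for the moment, N m; "gripper_width": finger opening in m; "finger_force": force on a finger pad.
Only numpy, scipy, OpenCV 4.12 (cv2) and the standard library are available. Lean on these libraries where they do the work, as an engineer would, in place of code of your own. Each camera call takes 0.05 s, during which the arm holds its last target. There are 200 camera calls.

## Task

The bulb tester on the shelf board has been left turned up. Turn its large dimmer knob anticlockwise, through the off-click and on until it is hard against its end stop, then let go of it. Leave the small timer knob and the other things on the board as they are.

Things in the scene. Friction and masses are not known exactly. Their poses are not given: they have to be found in the camera images.
- tester: Fixed grey sloping console, 200 deep (x) x 260 wide (y), 45 mm high in front, 96 mm behind. Origin: centre of its underside; z up, x from the low front edge to the back, y to the left. Its panel, 150 mm up the slope, is inclined 20 degrees and looks towards -x: its outward normal is (-0.342, 0, 0.940) in this frame, and both knobs turn about that normal.
- lamp_top (a point): Top of the white pear-shaped bulb, 59 mm in diameter, that stands in a black lampholder on the tester's flat rear top, behind the timer knob, about 212 mm above the board. Part of the tester.
- dimmer_grip (a point): Point on the dimmer knob's axis, 20 mm above the panel, where it is to be gripped. The dimmer is the larger, left-hand (+y) knob: round black plastic, 44 mm in diameter, from 3 to 34 mm above the panel, with a white pointer ridge on top. Any grip across its diameter serves. It is 120 mm from the timer knob's axis.
- dimmer (a joint): Dimmer angle, rad: 0 hard against the anticlockwise end stop, growing clockwise (looking at the panel) to 4.7. Starts at 1.9 to 3.6: regrasp. Friction 0.12 N m; it stays where left. At about 0.75 to 0.5 a sprung off-switch resists with up to 0.45 N m, easily taken for the stop, and pushes back if let go; past it the knob jumps to about 0.22, then turns easily to the rigid stop.
- timer_grip (a point): Point on the timer knob's axis, 12 mm above the panel. The timer is the smaller, right-hand (-y) knob: round, black, 24 mm in diameter, top 18 mm above the panel. Not to be turned.
- timer (a joint): Timer angle in rad, growing clockwise; not to be changed.
- timer_mark (a point): Outer end of the white pointer ridge on top of the timer knob, 10 mm from its axis, 18 mm above the panel.
- torch: Loose chrome pocket torch standing on its tail behind the tester, 36 mm in diameter at its head, 125 mm high. Origin: centre of its underside. To be left alone.
- carton: Loose open cardboard carton, 140 x 140 x 50 mm, with four pear-shaped white bulbs standing in it, metal bayonet caps upward, up to 107 mm high, to the right of the tester. Origin: centre of its underside. To be left alone.
- tub: Loose empty white plastic tub, 110 mm in diameter, 75 mm high, to the left of the tester. Origin: centre of its underside. To be left alone.

How it is judged (in metres and radians):
At the end, for the whole second after the job is handed in: The dimmer stands within 0.06 rad (3.4 degrees) of its anticlockwise end stop, at rest and released (value of joint dimmer below 0.06 rad and velocity of joint dimmer between -0.05 and 0.05 rad/s); the robot touches nothing.
It fails at once if the timer knob is turned by more than 0.15 rad (distance of timer_mark from where it was at the start of the episode above 0.0015 m).
It fails at once if the torch is shifted or tipped (distance of torch from where it was at the start of the episode above 0.03 m or angle between torch's own z axis and vertical above 0.5 rad).
It fails at once if the carton of bulbs is shifted or tipped (distance of carton from where it was at the start of the episode above 0.03 m or angle between carton's own z axis and vertical above 0.3 rad).
It fails at once if the tub is shifted or tipped (distance of tub from where it was at the start of the episode above 0.03 m or angle between tub's own z axis and vertical above 0.5 rad).
It also fails if it takes over 64 s, if anything falls off the work surface, if the arm or the gripper's body presses on something with over 40 N, if the wrist force passes 120 N, or if a joint passes its speed limit or range.

## Working session

There is one attempt and no reset: what is moved stays moved. The work goes in short steps, Python scripts to look and compute and a tool call to move; the robot and the scene stay as the last step left them, time stands still between calls to the robot, and variables do not carry over. Pictures are saved under pics/ and viewed, at most 10 in all, crops included, and the job is handed in when it is done.

Besides the shell and the picture viewer there is one more tool, called after "Emit:" as name(argument=value, ...), one argument or row to a line, values as JSON. carry_out: Moves the arm, as the interface text tells. Its arguments: {"type":"object","properties":{"plan":{"type":"array","items":{"type":"object","properties":{"gripper":{"type":"number"},"x":{"type":"number"},"y":{"type":"number"},"z":{"type":"number"},"yaw":{"type":"number"}}}}},"required":["plan"]}

```bash
mkdir -p pics; ls
python3 - <<'E'
from cell import env
import cv2,numpy as np
np.set_printoptions(precision=4,suppress=True)
s=env.observe();print(s)
for n in("side","top"):
    d=env.get_image(n);cv2.imwrite(f"pics/{n}0.png",d["image"]);print(n,d["fx"],d["fy"],d["cx"],d["cy"]);print(d["extrinsics"])
E
```

```text
pics
{'time': 0.0, 'joints': array([-74.2617,  20.5991,  86.5972,  -0.0023,  72.9052,  -6.5961]), 'joint_velocities': array([ 0.0392, -0.078 ,  0.0149, -0.0946, -0.0069,  0.0371]), 'effort': array([ -0.0002, -51.5367, -27.0723,   0.0676,   0.035 ,  -0.0001]), 'eef_pos': array([ 0.2279, -0.5547,  0.4038]), 'orientation': array([-179.8989,   -0.0095,   22.3351]), 'contact_force': array([ 0.6767, -0.3377,  0.2631]), 'ft_torque': array([0.0191, 0.0117, 0.0111]), 'finger_force': 0.0, 'gripper_width': 0.0880269431872402}
side 407.3168988771631 407.3168988771631 249.0136068453354 192.5894133624024
[[-0.9849 -0.0832  0.1517  0.4891]
 [-0.1717  0.5775 -0.7981  0.8554]
 [-0.0212 -0.8121 -0.5831  0.7668]
 [ 0.      0.      0.      1.    ]]
top 459.9991854838134 459.9991854838134 253.24259277956025 187.06441331298205
[[ 0.0686 -0.9707  0.2303  0.3823]
 [-0.9976 -0.0677  0.0118 -0.0026]
 [ 0.0042 -0.2306 -0.973   1.3933]
 [ 0.      0.      0.      1.    ]]
```

View pics/side0.png

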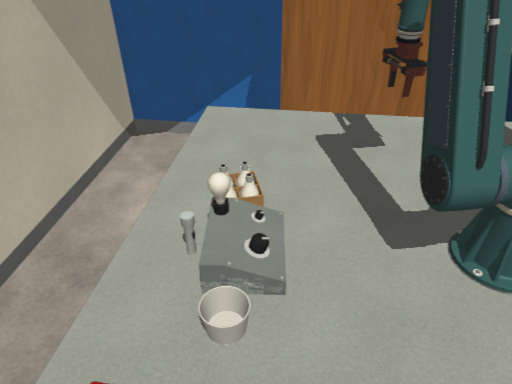

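View pics/top0.png

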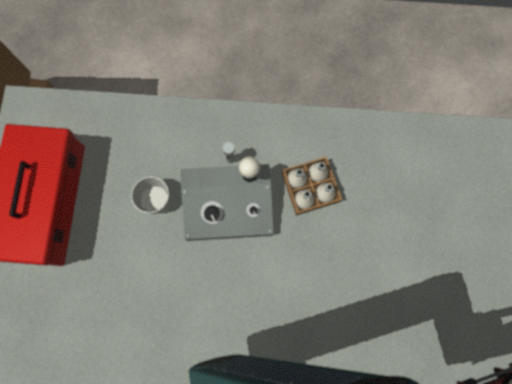

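The side view shows the tester around (245,245), with the dimmer at (260,243), timer at (259,215), bulb at (219,185), torch at (189,232) and tub at (225,315). In the top view the dimmer is at (212,212), timer at (253,210), and bulb at (249,168). I'll enlarge both.

Run:
```python
import cv2,numpy as np
t=cv2.imread("pics/top0.png")[135:250,125:350];s=cv2.imread("pics/side0.png")[155:345,170:300]
t=cv2.resize(t,None,fx=3.5,fy=3.5,interpolation=cv2.INTER_CUBIC);cv2.imwrite("pics/t1.png",t)
s=cv2.resize(s,None,fx=3.1,fy=3.1,interpolation=cv2.INTER_CUBIC);cv2.imwrite("pics/s1.png",s)
for n,(r0,r1,c0,c1) in {"top":(155,245,180,275),"side":(195,295,200,290)}.items():
    im=cv2.imread(f"pics/{n}0.png");g=cv2.cvtColor(im,cv2.COLOR_BGR2GRAY)[r0:r1,c0:c1]
    for nm,m in(("white",g>165),("black",g<45)):
        k,l,st,ce=cv2.connectedComponentsWithStats(m.astype(np.uint8))
        for i in range(1,k):
            if st[i,4]>8: print(n,nm,st[i]+[c0,r0,0,0,0],ce[i]+[c0,r0])
```

```text
top white [239 158  17  18 238] [246.92436975 166.45798319]
top white [201 201  20  18  83] [208.25301205 206.13253012]
top white [247 203  11  14  49] [250.87755102 208.7755102 ]
top black [212 207   6   5  11] [214.90909091 208.72727273]
side white [226 195  11   3  30] [230.83333333 196.        ]
side white [242 195  15   2  23] [248.13043478 195.34782609]
side white [251 212  14  10  46] [257.06521739 217.97826087]
side white [244 239  26  19 135] [254.98518519 250.81481481]
side white [204 286  43   9 259] [224.16602317 290.5984556 ]
side black [213 199  15  16 152] [220.32894737 207.75      ]
side black [256 211   7   8  36] [258.63888889 215.        ]
side black [250 234  18  19 246] [258.22357724 243.55691057]
```

View pics/t1.png

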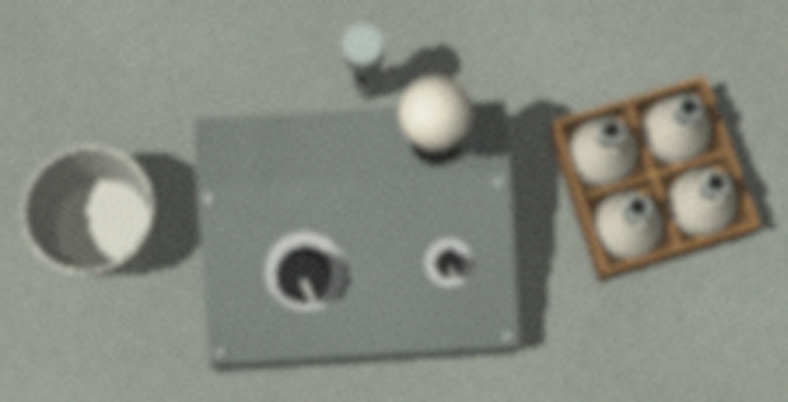

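View pics/s1.png

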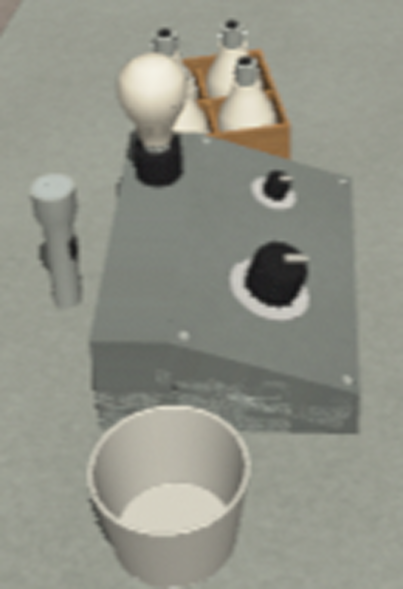

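The crops show the dimmer's knob-top centre at about top (211.6,213.5), and its body centre at about side (258.5,243.5). The timer disc is at top (253.3,209.9) and side (258.6,216). The four panel screws are clear in both views.

```bash
cat > h.py <<'E'
import numpy as np
np.set_printoptions(precision=4,suppress=True)
C={"side":(407.317,249.0136,192.5894,[[-0.9849,-0.0832,0.1517,0.4891],[-0.1717,0.5775,-0.7981,0.8554],[-0.0212,-0.8121,-0.5831,0.7668]]),
"top":(459.999,253.2426,187.0644,[[0.0686,-0.9707,0.2303,0.3823],[-0.9976,-0.0677,0.0118,-0.0026],[0.0042,-0.2306,-0.973,1.3933]])}
def ray(n,p):
    f,cx,cy,E=C[n];E=np.array(E);d=E[:,:3]@[(p[0]-cx)/f,(p[1]-cy)/f,1];return E[:,3],d/np.linalg.norm(d)
def tri(pt,ps):
    a,u=ray("top",pt);b,v=ray("side",ps)
    s=np.linalg.lstsq(np.c_[u,-v],b-a,rcond=None)[0];p,q=a+s[0]*u,b+s[1]*v
    return (p+q)/2,np.linalg.norm(p-q)
def onz(n,p,z):
    a,u=ray(n,p);return a+u*(z-a[2])/u[2]
E
python3 - <<'E'
from h import *
T=lambda x,y:(125+x/3.5-.36,135+y/3.5-.36)
S=lambda x,y:(170+x/3.1-.34,155+y/3.1-.34)
R={}
for n,t,s in[("dim_top",T(303,274),S(280,258)),("dim_disc",T(304,271),S(270,281)),("tim_disc",T(449,262),S(274,191)),
 ("scr_backL",T(208,198),S(183,335)),("scr_frontL",T(220,352),S(347,380)),("scr_frontR",T(507,336),S(342,181)),("scr_backR",T(498,182),S(206,141)),("lamp",T(434,112),S(155,85))]:
    R[n],e=tri(t,s);print(n,R[n],round(e,4))
d=R["dim_disc"]-R["tim_disc"];print("knob dist",np.linalg.norm(d))
for a,b in(("dim_disc","tim_disc"),("scr_backL","scr_backR"),("scr_frontL","scr_frontR")):
    d=R[a]-R[b];print(a,"tester yaw",np.degrees(np.arctan2(-d[0],d[1])),np.linalg.norm(d))
E
```

```text
dim_top [0.6038 0.1272 0.1023] 0.0007
dim_disc [0.611  0.129  0.0783] 0.0005
tim_disc [0.6272 0.0097 0.0726] 0.001
scr_backL [0.6633 0.2121 0.0939] 0.0006
scr_frontL [0.5423 0.1959 0.0485] 0.0004
scr_frontR [ 0.5726 -0.043   0.0484] 0.0001
scr_backR [ 0.6938 -0.0264  0.093 ] 0.0005
lamp [0.7225 0.0283 0.1879] 0.0024
knob dist 0.12049331318145931
dim_disc tester yaw 7.727483641217464 0.12049331318145931
scr_backL tester yaw 7.302751337773068 0.2404389095687563
scr_frontL tester yaw 7.215487636019307 0.24082428651606108
```

The measurements agree with the given sizes: knob spacing 120.5 mm, screw rows parallel, tester yaw about 7.3°. The dimmer grip axis is near (0.607, 0.128). I'll fly above it first.

Emit:
carry_out(
  plan=[
    {"x":610,"y":-488,"yaw":50},
    {"x":610,"y":-488,"yaw":50},
    {"x":610,"y":-488,"yaw":50},
    {"x":610,"y":-488,"yaw":50},
    {"x":610,"y":-488,"yaw":50},
    {"x":610,"y":-488,"yaw":50},
    {"x":610,"y":-488,"yaw":50},
    {"x":610,"y":-488,"yaw":50},
  ],
)

```text
$.plan[0]: bad value
```

Emit:
carry_out(
  plan=[
    {"gripper":0,"x":610,"y":-488,"z":0,"yaw":50},
    {"gripper":0,"x":610,"y":-488,"z":0,"yaw":50},
    {"gripper":0,"x":610,"y":-488,"z":0,"yaw":50},
    {"gripper":0,"x":610,"y":-488,"z":0,"yaw":50},
    {"gripper":0,"x":610,"y":-488,"z":0,"yaw":50},
    {"gripper":0,"x":610,"y":-488,"z":0,"yaw":50},
    {"gripper":0,"x":610,"y":-488,"z":0,"yaw":50},
    {"gripper":0,"x":610,"y":-488,"z":0,"yaw":50},
  ],
)

```text
time: 1.1
eef_pos: [0.4667, -0.124, 0.4046]
orientation: [-180.0, 0.0, -27.7]
contact_force: [1.7, -0.9, -1.0]
gripper_width: 0.088
finger_force: 0.0
```

Emit:
carry_out(
  plan=[
    {"gripper":0,"x":7,"y":-288,"z":0,"yaw":0},
    {"gripper":0,"x":7,"y":-288,"z":0,"yaw":0},
    {"gripper":0,"x":7,"y":-288,"z":0,"yaw":0},
    {"gripper":0,"x":7,"y":-288,"z":0,"yaw":0},
    {"gripper":0,"x":7,"y":-288,"z":0,"yaw":0},
    {"gripper":0,"x":7,"y":-288,"z":0,"yaw":0},
    {"gripper":0,"x":7,"y":-288,"z":0,"yaw":0},
  ],
)

```text
time: 1.98
eef_pos: [0.6056, 0.1255, 0.4041]
orientation: [179.9, 0.1, -27.6]
contact_force: [-0.5, 0.1, -0.8]
gripper_width: 0.0878
finger_force: 0.0
```

Run:
```python
from cell import env
print(env.observe())
```

```text
{'time': 1.975, 'joints': array([ 5.31937138e+00,  2.21237074e+01,  8.41427612e+01, -2.57319732e-02,
        7.38330863e+01,  1.22973720e+02]), 'joint_velocities': array([-1.12946166, -0.65495865,  0.61372443,  0.06525926, -0.07816898,
        0.04917448]), 'effort': array([ 9.91237052e-01, -5.31989872e+01, -2.78520745e+01,  6.29776670e-02,
       -1.25469379e-01,  8.83427361e-03]), 'eef_pos': array([0.60558704, 0.12549677, 0.40410071]), 'orientation': array([ 1.79925093e+02,  7.00758149e-02, -2.76472084e+01]), 'contact_force': array([-0.52570642,  0.1186607 , -0.82332167]), 'ft_torque': array([ 0.11475302,  0.00083663, -0.01142198]), 'finger_force': 0.0, 'gripper_width': 0.08779782410038106}
```

Emit:
carry_out(
  plan=[
    {"gripper":0,"x":0,"y":-3,"z":50,"yaw":0},
    {"gripper":0,"x":0,"y":-3,"z":90,"yaw":0},
    {"gripper":0,"x":0,"y":-3,"z":110,"yaw":0},
    {"gripper":0,"x":0,"y":-3,"z":125,"yaw":0},
    {"gripper":0,"x":0,"y":-3,"z":135,"yaw":0},
    {"gripper":0,"x":0,"y":-3,"z":142,"yaw":0},
    {"gripper":0,"x":0,"y":-3,"z":142,"yaw":0},
  ],
)

```text
time: 2.85
eef_pos: [0.6078, 0.1282, 0.264]
orientation: [-180.0, -0.1, -27.7]
contact_force: [-2.7, -2.2, 6.6]
gripper_width: 0.0877
finger_force: 3.3
```

Run:
```python
from cell import env
import cv2
t=env.get_image("top")["image"][150:270,140:300];s=env.get_image("side")["image"][120:300,150:340]
t=cv2.resize(t,(533,400),interpolation=cv2.INTER_CUBIC);s=cv2.resize(s,(264*400//250,400),interpolation=cv2.INTER_CUBIC)
cv2.imwrite("pics/a.png",cv2.resize(cv2.hconcat([t,s])[:, :],(800,334)))
```

```text
(no output)
```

View pics/a.png

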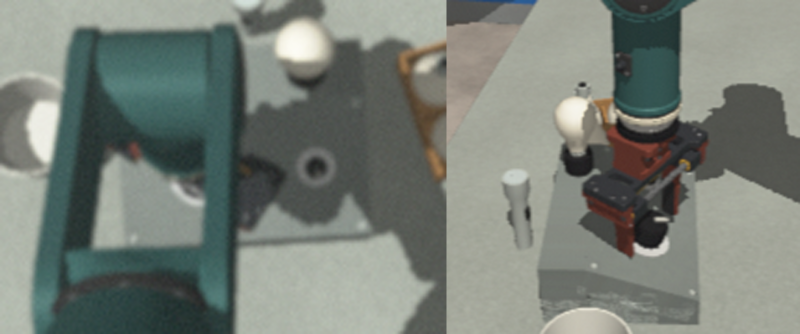

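The picture shows the knob between the open fingers, at about (655,228) in the right half. The 6.6 N reading means the upslope finger just brushes the panel, so I'll rise 5 mm and close.

Emit:
carry_out(
  plan=[
    {"gripper":0,"x":0,"y":0,"z":-5,"yaw":0},
    {"gripper":1,"x":0,"y":0,"z":-5,"yaw":0},
    {"gripper":1,"x":0,"y":0,"z":-5,"yaw":0},
    {"gripper":1,"x":0,"y":0,"z":-5,"yaw":0},
    {"gripper":1,"x":0,"y":0,"z":-5,"yaw":0},
    {"gripper":1,"x":0,"y":0,"z":-5,"yaw":0},
  ],
)

```text
time: 3.7
eef_pos: [0.6071, 0.1279, 0.2675]
orientation: [179.9, 0.0, -27.6]
contact_force: [-2.6, -3.9, 1.3]
gripper_width: 0.0448
finger_force: 29.4
```

Emit:
carry_out(
  plan=[
    {"gripper":1,"x":0,"y":0,"z":-5,"yaw":-10},
    {"gripper":1,"x":0,"y":0,"z":-5,"yaw":-20},
    {"gripper":1,"x":0,"y":0,"z":-5,"yaw":-30},
    {"gripper":1,"x":0,"y":0,"z":-5,"yaw":-40},
    {"gripper":1,"x":0,"y":0,"z":-5,"yaw":-50},
    {"gripper":1,"x":0,"y":0,"z":-5,"yaw":-60},
    {"gripper":1,"x":0,"y":0,"z":-5,"yaw":-70},
    {"gripper":1,"x":0,"y":0,"z":-5,"yaw":-70},
  ],
)

```text
time: 4.7
eef_pos: [0.6059, 0.1284, 0.2723]
orientation: [-179.9, 0.2, 42.4]
contact_force: [-6.6, -0.1, 3.3]
gripper_width: 0.0436
finger_force: 31.7
```

Run:
```python
from cell import env
s=env.observe();print(s['ft_torque'],s['contact_force'],s['joints'],s['orientation'],s['eef_pos'])
```

```text
[-0.82819323  0.4124473  -0.19905509] [-6.60520921 -0.13722391  3.34156739] [ 5.58032563e+00  3.01153911e+01  9.16138039e+01 -2.30637307e-02
  5.85226940e+01  5.31438906e+01] [-179.86460948    0.21331529   42.44877328] [0.60591751 0.12836    0.27230622]
```

Emit:
carry_out(
  plan=[
    {"gripper":0.3,"x":0,"y":0,"z":0,"yaw":0},
    {"gripper":0.3,"x":0,"y":0,"z":0,"yaw":0},
    {"gripper":0.3,"x":0,"y":0,"z":0,"yaw":10},
    {"gripper":0.3,"x":0,"y":0,"z":0,"yaw":20},
    {"gripper":0.3,"x":0,"y":0,"z":0,"yaw":30},
    {"gripper":0.3,"x":0,"y":0,"z":0,"yaw":40},
    {"gripper":0.3,"x":0,"y":0,"z":0,"yaw":50},
    {"gripper":0.3,"x":0,"y":0,"z":0,"yaw":60},
  ],
)

```text
time: 5.7
eef_pos: [0.608, 0.1285, 0.2729]
orientation: [-180.0, -0.1, -18.0]
contact_force: [0.0, -0.6, 0.8]
gripper_width: 0.0615
finger_force: 0.0
```

Emit:
carry_out(
  plan=[
    {"gripper":0.3,"x":0,"y":0,"z":2,"yaw":10},
    {"gripper":0.3,"x":0,"y":0,"z":4,"yaw":10},
    {"gripper":1,"x":0,"y":0,"z":4,"yaw":10},
    {"gripper":1,"x":0,"y":0,"z":4,"yaw":10},
    {"gripper":1,"x":0,"y":0,"z":4,"yaw":10},
    {"gripper":1,"x":0,"y":0,"z":4,"yaw":10},
  ],
)

```text
time: 6.45
eef_pos: [0.6071, 0.1277, 0.2686]
orientation: [179.9, 0.0, -27.6]
contact_force: [-2.4, -4.4, 1.8]
gripper_width: 0.0444
finger_force: 29.4
```

Emit:
carry_out(
  plan=[
    {"gripper":1,"x":0,"y":0,"z":0,"yaw":-10},
    {"gripper":1,"x":0,"y":0,"z":0,"yaw":-20},
    {"gripper":1,"x":0,"y":0,"z":0,"yaw":-30},
    {"gripper":1,"x":0,"y":0,"z":0,"yaw":-40},
    {"gripper":1,"x":0,"y":0,"z":0,"yaw":-50},
    {"gripper":1,"x":0,"y":0,"z":0,"yaw":-60},
    {"gripper":1,"x":0,"y":0,"z":0,"yaw":-70},
    {"gripper":1,"x":0,"y":0,"z":0,"yaw":-70},
  ],
)

```text
time: 7.45
eef_pos: [0.6072, 0.1293, 0.269]
orientation: [-179.9, -0.0, 42.4]
contact_force: [-2.5, 4.8, 3.2]
gripper_width: 0.0445
finger_force: 31.1
```

Run:
```python
from cell import env
import cv2
s=env.observe();print(s['ft_torque'],s['contact_force'],s['orientation'],s['eef_pos'])
s=env.get_image("side")["image"][195:275,210:310]
cv2.imwrite("pics/b.png",cv2.resize(s,(700,560),interpolation=cv2.INTER_CUBIC))
```

```text
[ 0.15113806  0.08320747 -0.11917633] [-2.46659992  4.78211297  3.23768311] [-1.79919202e+02 -4.90434178e-02  4.23902286e+01] [0.60717376 0.12931804 0.26899385]
```

View pics/b.png

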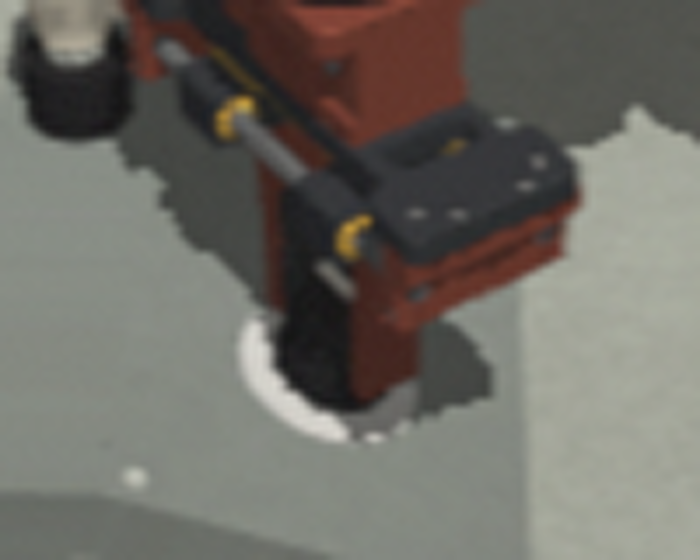

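The pointer ridge runs from the centre (350,297) to (318,262), pointing to about -50° in world; it started at about -151°. So about 100° is done with some slip. I'll regrasp and continue, reading torque.

Emit:
carry_out(
  plan=[
    {"gripper":0.3,"x":0,"y":0,"z":0,"yaw":0},
    {"gripper":0.3,"x":0,"y":0,"z":0,"yaw":0},
    {"gripper":0.3,"x":0,"y":0,"z":0,"yaw":10},
    {"gripper":0.3,"x":0,"y":0,"z":0,"yaw":20},
    {"gripper":0.3,"x":0,"y":0,"z":0,"yaw":30},
    {"gripper":0.3,"x":0,"y":0,"z":0,"yaw":40},
    {"gripper":0.3,"x":0,"y":0,"z":0,"yaw":50},
    {"gripper":0.3,"x":0,"y":0,"z":0,"yaw":60},
  ],
)

```text
time: 8.5
eef_pos: [0.6078, 0.1283, 0.2688]
orientation: [-180.0, -0.0, -18.0]
contact_force: [-0.6, -0.1, 1.2]
gripper_width: 0.0616
finger_force: 0.0
```

Emit:
carry_out(
  plan=[
    {"gripper":0.3,"x":0,"y":0,"z":2,"yaw":10},
    {"gripper":1,"x":0,"y":0,"z":2,"yaw":10},
    {"gripper":1,"x":0,"y":0,"z":2,"yaw":10},
    {"gripper":1,"x":0,"y":0,"z":2,"yaw":10},
    {"gripper":1,"x":0,"y":0,"z":2,"yaw":10},
  ],
)

```text
time: 9.12
eef_pos: [0.6073, 0.1278, 0.2667]
orientation: [179.9, 0.0, -27.6]
contact_force: [-1.8, -5.2, 1.5]
gripper_width: 0.0447
finger_force: 29.4
```

Emit:
carry_out(
  plan=[
    {"gripper":1,"x":0,"y":0,"z":0,"yaw":-10},
    {"gripper":1,"x":0,"y":0,"z":0,"yaw":-20},
    {"gripper":1,"x":0,"y":0,"z":0,"yaw":-30},
  ],
)

```text
time: 9.5
eef_pos: [0.6072, 0.1282, 0.2669]
orientation: [180.0, 0.0, 2.7]
contact_force: [0.0, -1.2, -2.4]
gripper_width: 0.0435
finger_force: 29.7
```

```bash
cat > o.py <<'E'
from cell import env
s=env.observe();print(s['ft_torque'],s['contact_force'],s['orientation'],s['eef_pos'],s['effort'][5])
E
python3 o.py
```

```text
[-0.8026978  -0.15939167 -0.29674958] [ 4.29069167e-05 -1.22876971e+00 -2.37733467e+00] [1.79978079e+02 3.93022409e-02 2.70542431e+00] [0.60718173 0.12819664 0.26694616] 1.5209031477570534
```

Emit:
carry_out(
  plan=[
    {"gripper":1,"x":0,"y":0,"z":0,"yaw":-10},
    {"gripper":1,"x":0,"y":0,"z":0,"yaw":-20},
  ],
)

```text
time: 9.75
eef_pos: [0.6075, 0.1286, 0.2667]
orientation: [-180.0, -0.0, 22.7]
contact_force: [-0.9, 1.4, -3.0]
gripper_width: 0.0434
finger_force: 30.5
```

```bash
python3 o.py
```

```text
[-0.76882341 -0.45990002 -0.48018664] [-0.89260438  1.36927808 -2.97744886] [-1.79979353e+02 -1.19203789e-02  2.26840977e+01] [0.60746111 0.12864527 0.2666534 ] 1.3061599060893059
```

Emit:
carry_out(
  plan=[
    {"gripper":1,"x":0,"y":0,"z":0,"yaw":-10},
    {"gripper":1,"x":0,"y":0,"z":0,"yaw":-20},
  ],
)

```text
time: 10.0
eef_pos: [0.6071, 0.129, 0.2667]
orientation: [-179.9, -0.0, 42.6]
contact_force: [-3.0, 2.4, 1.4]
gripper_width: 0.0449
finger_force: 30.0
```

```bash
python3 o.py
```

```text
[-0.10953891  0.42900415 -1.00798751] [-2.95769745  2.36303177  1.36490268] [-1.79887805e+02 -1.00609835e-02  4.26128431e+01] [0.60712163 0.12898405 0.26666286] 0.8669530972838402
```

Emit:
carry_out(
  plan=[
    {"gripper":0.3,"x":0,"y":0,"z":0,"yaw":0},
    {"gripper":0.3,"x":0,"y":0,"z":0,"yaw":0},
    {"gripper":0.3,"x":0,"y":0,"z":0,"yaw":10},
    {"gripper":0.3,"x":0,"y":0,"z":0,"yaw":20},
    {"gripper":0.3,"x":0,"y":0,"z":0,"yaw":30},
    {"gripper":0.3,"x":0,"y":0,"z":0,"yaw":40},
    {"gripper":0.3,"x":0,"y":0,"z":0,"yaw":50},
    {"gripper":0.3,"x":0,"y":0,"z":0,"yaw":60},
  ],
)

```text
time: 11.0
eef_pos: [0.6078, 0.1285, 0.2668]
orientation: [-180.0, -0.0, -18.1]
contact_force: [-0.6, 0.6, 0.1]
gripper_width: 0.0613
finger_force: 0.0
```

Emit:
carry_out(
  plan=[
    {"gripper":1,"x":0,"y":0,"z":0,"yaw":0},
    {"gripper":1,"x":0,"y":0,"z":0,"yaw":0},
    {"gripper":1,"x":0,"y":0,"z":0,"yaw":0},
    {"gripper":1,"x":0,"y":0,"z":0,"yaw":0},
  ],
)

```text
time: 11.5
eef_pos: [0.6074, 0.1279, 0.2667]
orientation: [179.9, -0.0, -17.6]
contact_force: [-0.9, -5.5, 1.9]
gripper_width: 0.0443
finger_force: 29.6
```

```bash
python3 o.py
```

```text
[-0.84783221  0.17518528  0.17196746] [-0.87688502 -5.48190739  1.92790508] [ 1.79930543e+02 -2.01849761e-03 -1.75911767e+01] [0.60743987 0.12793059 0.26672   ] 0.13021336868405342
```

Emit:
carry_out(
  plan=[
    {"gripper":1,"x":0,"y":0,"z":0,"yaw":-10},
    {"gripper":1,"x":0,"y":0,"z":0,"yaw":-20},
  ],
)

```text
time: 11.75
eef_pos: [0.6068, 0.1282, 0.2665]
orientation: [-180.0, 0.1, 2.6]
contact_force: [-2.8, -3.8, 2.0]
gripper_width: 0.0431
finger_force: 30.1
```

```bash
python3 o.py
```

```text
[-0.53440623  0.47968286 -0.85534985] [-2.79910616 -3.82498685  2.01672701] [-1.79975089e+02  1.38402041e-01  2.57503148e+00] [0.60676418 0.12821876 0.26649669] 0.948859266936779
```

Emit:
carry_out(
  plan=[
    {"gripper":1,"x":0,"y":0,"z":0,"yaw":-10},
    {"gripper":1,"x":0,"y":0,"z":0,"yaw":-20},
  ],
)

```text
time: 12.0
eef_pos: [0.6077, 0.1288, 0.2665]
orientation: [-179.9, -0.1, 22.6]
contact_force: [4.7, 2.6, -3.8]
gripper_width: 0.0432
finger_force: 30.0
```

```bash
python3 o.py
```

```text
[ 0.02831289 -0.61305694 -1.15707984] [ 4.70250943  2.56706488 -3.80103402] [-1.79928162e+02 -6.86080441e-02  2.25518851e+01] [0.60773129 0.12878643 0.26654337] 0.7683700136840343
```

Emit:
carry_out(
  plan=[
    {"gripper":1,"x":0,"y":0,"z":0,"yaw":-10},
    {"gripper":1,"x":0,"y":0,"z":0,"yaw":-20},
  ],
)

```text
time: 12.25
eef_pos: [0.6072, 0.1291, 0.2667]
orientation: [-179.9, -0.0, 42.6]
contact_force: [-0.6, 1.6, 3.2]
gripper_width: 0.0448
finger_force: 30.3
```

```bash
python3 o.py
```

```text
[ 0.13568962 -0.14293773 -0.87189011] [-0.55641763  1.64579779  3.18256218] [-1.79883353e+02 -3.34524367e-02  4.25672709e+01] [0.60722235 0.12912318 0.26674262] 0.8390076085925102
```

Torque stays around 0.9–1.1 N m, which is above what the switch alone can give, so this looks like the stop. I'll release, lift clear and check the pointer.

Emit:
carry_out(
  plan=[
    {"gripper":0,"x":0,"y":0,"z":0,"yaw":0},
    {"gripper":0,"x":0,"y":0,"z":0,"yaw":0},
    {"gripper":0,"x":0,"y":0,"z":-10,"yaw":0},
    {"gripper":0,"x":0,"y":0,"z":-60,"yaw":0},
    {"gripper":0,"x":0,"y":0,"z":-110,"yaw":0},
    {"gripper":0,"x":0,"y":0,"z":-130,"yaw":0},
    {"gripper":0,"x":0,"y":0,"z":-130,"yaw":0},
  ],
)

```text
time: 13.12
eef_pos: [0.6082, 0.1286, 0.3994]
orientation: [179.8, -0.2, 42.3]
contact_force: [-0.1, -0.8, -1.2]
gripper_width: 0.0881
finger_force: 0.0
```

```bash
python3 o.py
python3 - <<'E'
from cell import env
import cv2
s=env.get_image("side")["image"];cv2.imwrite("pics/c_raw.png",s)
cv2.imwrite("pics/c.png",cv2.resize(s[195:275,210:310],(700,560),interpolation=cv2.INTER_CUBIC))
E
```

```text
[-0.00722014 -0.05510311 -0.00322865] [-0.07517136 -0.82368099 -1.20616967] [179.82873124  -0.24355628  42.2827865 ] [0.60820804 0.12860613 0.39939289] 0.006723584228893742
```

View pics/c.png

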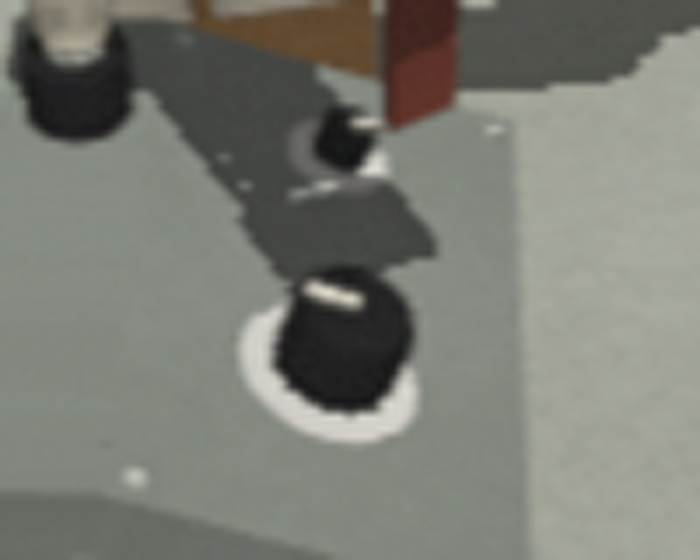

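The pointer now runs from (360,298) to (308,285), so it points at about +13°: roughly 160° turned in total. The timer looks unchanged. To rule out being stuck in the switch, I'll repeat one deeper stroke and compare pointers.

Emit:
carry_out(
  plan=[
    {"gripper":0,"x":0,"y":0,"z":0,"yaw":10},
    {"gripper":0,"x":0,"y":0,"z":0,"yaw":20},
    {"gripper":0,"x":0,"y":0,"z":40,"yaw":30},
    {"gripper":0,"x":0,"y":0,"z":80,"yaw":40},
    {"gripper":0,"x":0,"y":0,"z":110,"yaw":50},
    {"gripper":0,"x":0,"y":0,"z":125,"yaw":50},
    {"gripper":0,"x":0,"y":0,"z":134,"yaw":50},
    {"gripper":0,"x":0,"y":0,"z":134,"yaw":50},
  ],
)

```text
time: 14.18
eef_pos: [0.6075, 0.1286, 0.2625]
orientation: [-180.0, 0.0, -7.6]
contact_force: [-0.5, -0.9, 0.2]
gripper_width: 0.0877
finger_force: 0.0
```

Emit:
carry_out(
  plan=[
    {"gripper":1,"x":0,"y":0,"z":0,"yaw":0},
    {"gripper":1,"x":0,"y":0,"z":0,"yaw":0},
    {"gripper":1,"x":0,"y":0,"z":0,"yaw":0},
    {"gripper":1,"x":0,"y":0,"z":0,"yaw":0},
    {"gripper":1,"x":0,"y":0,"z":0,"yaw":0},
  ],
)

```text
time: 14.8
eef_pos: [0.6075, 0.1283, 0.2629]
orientation: [180.0, -0.0, -7.6]
contact_force: [0.2, -0.5, 2.2]
gripper_width: 0.0439
finger_force: 29.7
```

Emit:
carry_out(
  plan=[
    {"gripper":1,"x":0,"y":0,"z":0,"yaw":-5},
    {"gripper":1,"x":0,"y":0,"z":0,"yaw":-10},
  ],
)

```text
time: 15.05
eef_pos: [0.6062, 0.1283, 0.2627]
orientation: [-180.0, 0.2, 2.4]
contact_force: [-7.6, -1.9, 7.4]
gripper_width: 0.0435
finger_force: 30.0
```

```bash
python3 o.py
```

```text
[-0.10148722  1.29817939 -0.72459175] [-7.55405371 -1.87578392  7.44767591] [-179.98554818    0.22187267    2.39460503] [0.60623611 0.12827277 0.26271037] 0.15728447120636702
```

Emit:
carry_out(
  plan=[
    {"gripper":1,"x":0,"y":0,"z":0,"yaw":-10},
    {"gripper":1,"x":0,"y":0,"z":0,"yaw":-20},
    {"gripper":1,"x":0,"y":0,"z":0,"yaw":-30},
    {"gripper":1,"x":0,"y":0,"z":0,"yaw":-40},
  ],
)

```text
time: 15.55
eef_pos: [0.6072, 0.1287, 0.263]
orientation: [-179.9, 0.0, 42.5]
contact_force: [-4.8, -3.2, 6.6]
gripper_width: 0.0458
finger_force: 30.4
```

```bash
python3 o.py;  python3 - <<'E'
from cell import env
import cv2
cv2.imwrite("pics/d_raw.png",env.get_image("side")["image"])
E
```

```text
[-0.98905964  0.62618446 -1.12920727] [-4.78425472 -3.18515793  6.62455596] [-1.79929177e+02  1.31231609e-02  4.25477151e+01] [0.60722791 0.12874224 0.26301038] 0.7860261015594006
```

Emit:
carry_out(
  plan=[
    {"gripper":0,"x":0,"y":0,"z":0,"yaw":0},
    {"gripper":0,"x":0,"y":0,"z":0,"yaw":0},
    {"gripper":0,"x":0,"y":0,"z":-10,"yaw":0},
    {"gripper":0,"x":0,"y":0,"z":-60,"yaw":0},
    {"gripper":0,"x":0,"y":0,"z":-110,"yaw":0},
    {"gripper":0,"x":0,"y":0,"z":-130,"yaw":0},
    {"gripper":0,"x":0,"y":0,"z":-130,"yaw":0},
  ],
)

```text
time: 16.48
eef_pos: [0.6082, 0.1285, 0.3953]
orientation: [179.8, -0.2, 42.3]
contact_force: [0.3, -0.2, -1.3]
gripper_width: 0.0877
finger_force: 0.0
```

Run:
```python
from cell import env
import cv2,numpy as np
s=env.get_image("side")["image"];cv2.imwrite("pics/e_raw.png",s)
f=lambda n:cv2.resize(cv2.imread(f"pics/{n}_raw.png")[222:258,238:278],(260,234),interpolation=cv2.INTER_CUBIC)
cv2.imwrite("pics/e.png",cv2.hconcat([f("c"),f("d"),f("e")]))
for n in "ce":
    g=cv2.cvtColor(cv2.imread(f"pics/{n}_raw.png"),cv2.COLOR_BGR2GRAY)[233:241,253:264].astype(float)
    w=np.clip(g-90,0,None);y,x=np.mgrid[:8,:11];mx,my=(w*x).sum()/w.sum(),(w*y).sum()/w.sum()
    c=np.cov(np.vstack([x.ravel(),y.ravel()]),aweights=w.ravel());v=np.linalg.eigh(c)[1][:,1]
    print(n,mx+253,my+233,np.degrees(np.arctan(v[1]/v[0])))
```

```text
c 257.1224928366762 236.61318051575932 15.820672745592924
e 257.11566091954023 236.60991379310346 15.822371302373101
```

View pics/e.png

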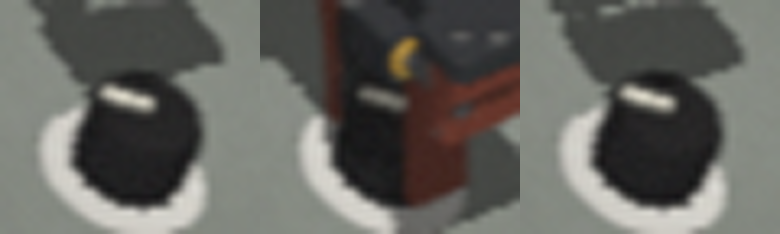

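The pointer is identical before, during and after the second hard stroke (15.82° in the image each time it was released). It did not spring back and torque was above 1 N m, so this is the rigid stop. The gripper is open and clear of everything.

```bash
python3 -c "
from cell import env
print(env.finish_job())"
```

```text
the job is handed in; nothing more can be done
None
```

I turned the dimmer anticlockwise through the off-click to its end stop and released it, then handed the job in at about 16.5 s of the 64 s allowed; the hand-in gave no verdict. A repeat stroke at over 1 N m didn't move the pointer. The timer looked unchanged, and I never took the arm to the torch, carton or tub.

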